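# Flag the tired spring on the honey-jar rests

## Task

One of the three sprung jar rests on the honey-packing rack has gone soft. Working from the robot's left to its right, gently press each pad straight down about a centimetre and let it come back up, feeling which spring is the softest; then push the orange tag in front of that softest pad fully down to its stop. Only press: pull or push no other tag, and leave the jars and other things where they stand.

Things in the scene. Friction and masses are not known exactly. Their poses are not given: they have to be found in the camera images.
- rack: the fixed dark wooden rack board, 200 mm (its x) by 440 mm (its y), 20 mm thick with blue end strips. Origin: centre of its underside, on the table. Its y runs towards the robot's left, x away from the robot (board turned by up to 17 degrees). Three identical-looking jar rests stand in a row along its y, at y = +138, 0 and -138 mm; each has its pad at rack x = +35 mm and its own tag at x = -42 mm, on the robot's side, 77 mm straight in front of that pad
- pad_left (a point): the left pad (left = +y): centre of its top face when free, 82 mm above the table; this point stays put when the pad sinks. White disc, black rubber face, dia. 60 mm, on a coil spring; springs back; 18 mm travel. Push at 10 mm: about 4 N on the softest, 7 to 10 N on the others, rising evenly to 16 N at most; keep below 30 N. All look alike; the soft one changes place each run
- tag_left_top (a point): centre of the top of the left tag, which belongs to the left pad: an upright orange tab with a cap 18 x 28 mm (rack x, y), 8 mm thick, over a black guide block whose top is 50 mm above the table; cap top 84 to 88 mm above the table when up, 66 mm when fully down. The point moves with the tag
- tag_left (a joint): how far that tag is pushed down, m: starts at 0 to 0.004 (up), 0.022 fully home on its stop. Slides stiffly (about 3 N) and stays where it is left; negative = pulled up
- pad_middle (a point): the middle pad (left = +y): centre of its top face when free, 82 mm above the table; this point stays put when the pad sinks. White disc, black rubber face, dia. 60 mm, on a coil spring; springs back; 18 mm travel. Push at 10 mm: about 4 N on the softest, 7 to 10 N on the others, rising evenly to 16 N at most; keep below 30 N. All look alike; the soft one changes place each run
- tag_middle_top (a point): centre of the top of the middle tag, which belongs to the middle pad: an upright orange tab with a cap 18 x 28 mm (rack x, y), 8 mm thick, over a black guide block whose top is 50 mm above the table; cap top 84 to 88 mm above the table when up, 66 mm when fully down. The point moves with the tag
- tag_middle (a joint): how far that tag is pushed down, m: starts at 0 to 0.004 (up), 0.022 fully home on its stop. Slides stiffly (about 3 N) and stays where it is left; negative = pulled up
- pad_right (a point): the right pad (left = +y): centre of its top face when free, 82 mm above the table; this point stays put when the pad sinks. White disc, black rubber face, dia. 60 mm, on a coil spring; springs back; 18 mm travel. Push at 10 mm: about 4 N on the softest, 7 to 10 N on the others, rising evenly to 16 N at most; keep below 30 N. All look alike; the soft one changes place each run
- tag_right_top (a point): centre of the top of the right tag, which belongs to the right pad: an upright orange tab with a cap 18 x 28 mm (rack x, y), 8 mm thick, over a black guide block whose top is 50 mm above the table; cap top 84 to 88 mm above the table when up, 66 mm when fully down. The point moves with the tag
- tag_right (a joint): how far that tag is pushed down, m: starts at 0 to 0.004 (up), 0.022 fully home on its stop. Slides stiffly (about 3 N) and stays where it is left; negative = pulled up
- rest_a_base (a point): jar rest a (grey round housing with its spring and pad): centre of its underside, on the rack board. Letters tell neither place nor softness: the rests swap places from run to run
- pad_a (a joint): how far the pad of jar rest a is pressed down, m: 0 free, 0.018 bottomed
- rest_b_base (a point): jar rest b (grey round housing with its spring and pad): centre of its underside, on the rack board. Letters tell neither place nor softness: the rests swap places from run to run
- pad_b (a joint): how far the pad of jar rest b is pressed down, m: 0 free, 0.018 bottomed
- rest_c_base (a point): jar rest c (grey round housing with its spring and pad): centre of its underside, on the rack board. Letters tell neither place nor softness: the rests swap places from run to run
- pad_c (a joint): how far the pad of jar rest c is pressed down, m: 0 free, 0.018 bottomed
- sample_jar_mid (a point): small honey sample jar, dia. 38 x 50 mm high, standing on the rack board between two rests; point at its middle, half-way up. A bystander, leave it alone
- jar_band_mid (a point): brass jar band (ring), outer dia. 52, 14 mm high, lying on the rack board between two tags; point at its middle. A bystander, leave it alone
- jar_tall_mid (a point): tall amber honey jar, dia. 66 x 110 mm, on the table beside the rack's left end; point half-way up. A bystander, leave it alone
- jar_short_mid (a point): squat amber honey jar with white lid, dia. 72 x 85 mm, on the table beside the rack's right end; point half-way up. A bystander, leave it alone
- label_roll_mid (a point): roll of paper labels, dia. 100 x 55 mm high, on the table by the rack's right end; point half-way up. A bystander, leave it alone
- hive_brush_grip (a point): hive brush lying on the table by the rack's left end, handle point. A bystander, leave it alone

How it is judged (in metres and radians):
On the way, in this order (a step that is already met when the one before it is completed fails the run):
1. the left pad is pressed down more than 6 mm (((value of joint pad_a above 0.006 m and horizontal distance between rest_a_base and pad_left below 0.03 m) or (value of joint pad_b above 0.006 m and horizontal distance between rest_b_base and pad_left below 0.03 m) or (value of joint pad_c above 0.006 m and horizontal distance between rest_c_base and pad_left below 0.03 m))), for 0.1 s.
2. the middle pad is pressed down more than 6 mm (((value of joint pad_a above 0.006 m and horizontal distance between rest_a_base and pad_middle below 0.03 m) or (value of joint pad_b above 0.006 m and horizontal distance between rest_b_base and pad_middle below 0.03 m) or (value of joint pad_c above 0.006 m and horizontal distance between rest_c_base and pad_middle below 0.03 m))), for 0.1 s.
3. the right pad is pressed down more than 6 mm (((value of joint pad_a above 0.006 m and horizontal distance between rest_a_base and pad_right below 0.03 m) or (value of joint pad_b above 0.006 m and horizontal distance between rest_b_base and pad_right below 0.03 m) or (value of joint pad_c above 0.006 m and horizontal distance between rest_c_base and pad_right below 0.03 m))), for 0.1 s.
4. the softest pad's tag is pushed fully down (((horizontal distance between worn_spring and pad_left below 0.03 m and value of joint tag_left above 0.019 m) or (horizontal distance between worn_spring and pad_middle below 0.03 m and value of joint tag_middle above 0.019 m) or (horizontal distance between worn_spring and pad_right below 0.03 m and value of joint tag_right above 0.019 m))), for 0.1 s.
At the end, for the whole second after the job is handed in: the tag of the softest pad (the rules call its place worn_spring; not given, feel for it) is at least 19 of its 22 mm down, the other tags less than 8 mm down, all pads back up within 3 mm, and the jars, band, roll and brush within 20 mm of where they stood (((horizontal distance between worn_spring and pad_left below 0.03 m and value of joint tag_left above 0.019 m) or (horizontal distance between worn_spring and pad_middle below 0.03 m and value of joint tag_middle above 0.019 m) or (horizontal distance between worn_spring and pad_right below 0.03 m and value of joint tag_right above 0.019 m)) and not ((not (horizontal distance between worn_spring and pad_left below 0.03 m) and value of joint tag_left above 0.008 m) or (not (horizontal distance between worn_spring and pad_middle below 0.03 m) and value of joint tag_middle above 0.008 m) or (not (horizontal distance between worn_spring and pad_right below 0.03 m) and value of joint tag_right above 0.008 m)) and value of joint each of pad_a, pad_b, pad_c below 0.003 m and distance of each of sample_jar_mid, jar_band_mid, jar_tall_mid, jar_short_mid, label_roll_mid, hive_brush_grip from where it was at the start of the episode below 0.02 m); the robot touches nothing.
It fails at once if the tag of a pad that is not the softest is pushed down 8 mm or more ((not (horizontal distance between worn_spring and pad_left below 0.03 m) and value of joint tag_left above 0.008 m) or (not (horizontal distance between worn_spring and pad_middle below 0.03 m) and value of joint tag_middle above 0.008 m) or (not (horizontal distance between worn_spring and pad_right below 0.03 m) and value of joint tag_right above 0.008 m)).
It fails at once if a tag is pulled up out of its guide by more than 4 mm (value of joint any of tag_left, tag_middle, tag_right below -0.004 m).
It fails at once if a pad is pressed harder than 30 N (contact force between anything else and pad_a above 30 N or contact force between anything else and pad_b above 30 N or contact force between anything else and pad_c above 30 N).
It fails at once if a jar, the band, the roll or the brush is moved, carried or lifted by more than 20 mm (distance of any of sample_jar_mid, jar_band_mid, jar_tall_mid, jar_short_mid, label_roll_mid, hive_brush_grip from where it was at the start of the episode above 0.02 m).
It also fails if it takes over 58 s, if anything falls off the work surface, if the arm or the gripper's body presses on something with over 40 N, if the wrist force passes 120 N, or if a joint passes its speed limit or range.

## Robot

A 6-joint arm with a two-finger parallel gripper is mounted at the origin on the work surface. World frame = base frame: x ahead of the robot, y to its left, z up, the work surface at z = 0. Lengths are in mm, angles in rad, forces in N, time in s.
With the tool pointing down it reaches from about 275 to 850 mm from the base axis. Payload 19 kg.
Tool frame: the origin (TCP) lies midway between the tips of the shut fingers; the grasp point (between the pads) lies 19 mm behind it; z points along the fingers, y is the line along which they close (so a half turn about z gives the same grasp; the last joint's range is limited). The gripper opens to 85 mm and grips with 20 to 120 N. Pads are 22 mm wide; open, the fingers measure 114 mm over their backs; the gripper's body (76 mm by 85 mm) begins 54 mm behind the grasp point. The pads swing forward as they close: fully open they stand 13 mm farther back than shut.
Start: joints at [1.023, 0.15, 1.437, -0, 1.554, -0.134], TCP at [231.203, 526.437, 231.267] pointing down, gripper open.
Joint ranges: [-2.8, 2.8], [-0.68, 2.1], [0.12, 2.68], [-1.39, 4.53], [0.16, 2.79], [-2.81, 2.81]. Speed limits (rad/s): [1.89, 1.89, 2.22, 3.01, 3.01, 3.01].

## Interface

Orientations are given as a unit quaternion [w, x, y, z].
In Python, from bench import * gives the robot as it stands.
- The arm moves only by the shell command python3 -m creep 'ROWS' [FORCE]. ROWS is JSON, a list of rows, each a list of 3 entries, a list of its own where there are three numbers: the opening in per cent of the stroke, from 0 (shut) to 100 (fully open), then the shift along the tool's x, y, z as a fraction of full scale, then the turn about the tool's z as a fraction of full scale. In form: [[hand, [tx, ty, tz], spin], ...]. A call has 1 to 12 rows; each row is the pose to reach, as a shift and turn from the pose commanded when the call began, along the tool's axes at that moment; what a row does not reach only later rows make up. Full scale, the value 1, is 0.25 m for a shift and 1.5 rad for a turn. A row lasts 1/10 s, in which the tool goes at most 50 mm and 8.59 degrees, less where a joint would pass 70% of its speed; a pose out of reach is approached as far as the arm can. A call with a number of a shift or a turn outside -1 to 1 is refused whole. A call with a gripper value outside its range is refused whole. The fingers move at their own pace and stop on an object; FORCE is the grip in N (left out, the last holds). Time passes only in rows, so rows that repeat a pose let the fingers close. It gives the time, the measured TCP pose, the force, the opening and the grip force at its end, in the units of the state.
- sense(): the state, without advancing time (a new reading comes with each control period).
- get_image(name): name is "scene" or "top"; returns a dict with "frame" (480x640x3 uint8, blue, green, red), "mtx" (3x3 intrinsics, pixels), "k1" (the pictures are not rectified: a ray, as slopes to the right and down, at radius r is drawn at 1 + k1 r^2 times it, then the intrinsics apply), "rvec" (rotation vector, rad) and "tvec" (3), from world to camera coordinates, as OpenCV has them. Camera axes: x right, y down, z forward; pixel columns grow to the right and rows downward; lengths in mm; the calibration is good to about 2 mm. A picture is of the moment at which its call begins. There is no depth.
- finish_job(): hands the job in; it is judged then, once.
The state is a dict: "t": time; "qpos": joint angles; "qvel": joint speeds; "joint_torque": joint torques, N m; "tcp_pos": TCP position; "orientation": TCP orientation; "contact_force": force on the tool from outside, world axes, zero at the start; "ft_torque": the same for the moment, N m; "grip_width": finger opening in mm; "grip_force": force on a finger pad.
Only numpy, scipy, OpenCV 4.12 (cv2) and the standard library are available. Lean on these libraries where they do the work, as an engineer would, in place of code of your own. Each camera call takes 0.05 s, during which the arm holds its last target. There are 200 camera calls.

## Working session

There is one attempt and no reset: what is moved stays moved. The work goes in short steps, Python scripts to look and compute and a shell command to move; the robot and the scene stay as the last step left them, time stands still between calls to the robot, and variables do not carry over. Pictures are saved under pics/ and viewed, at most 10 in all, crops included, and the job is handed in when it is done.

```bash
mkdir -p pics; python3 - <<'E'
from bench import *
import cv2,pickle
d={}
for n in("scene","top"):
    d[n]=get_image(n); cv2.imwrite(f"pics/{n}0.png",d[n]["frame"]); print(n,d[n]["mtx"],d[n]["k1"],d[n]["rvec"],d[n]["tvec"])
pickle.dump(d,open("d.pkl","wb"))
print(sense())
E
```

```text
scene [[573.67951959   0.         323.74622225]
 [  0.         573.67951959 239.7854805 ]
 [  0.           0.           1.        ]] -0.1636948890251846 [ 0.85877901  2.77922092 -0.71281302] [ 446.89442699 -259.18910266 1264.05448857]
top [[471.37155685   0.         324.68668791]
 [  0.         471.37155685 241.68728229]
 [  0.           0.           1.        ]] -0.12188812804281905 [ 2.20796582 -2.16927053  0.06255698] [-2.00897518e-01  5.49031396e+02  1.15630837e+03]
{'t': 0.1, 'qpos': array([ 1.02301255e+00,  1.50932723e-01,  1.43792688e+00,  2.35723553e-06,
        1.55377397e+00, -1.34016671e-01]), 'qvel': array([-0.00152165,  0.00068718, -0.00203474,  0.00103987, -0.00167895,
       -0.00069772]), 'joint_torque': array([ 4.54578461e-03, -7.14375257e+01, -5.71801651e+01, -9.65936442e-05,
        6.94983712e-03, -5.19362311e-05]), 'tcp_pos': array([231.10548629, 526.29203636, 230.75764309]), 'orientation': array([-1.75118866e-04,  2.05410901e-01,  9.78675682e-01, -4.90115411e-04]), 'contact_force': array([-0.13077952, -0.08583083, -0.10942458]), 'ft_torque': array([-0.00997869, -0.0514904 , -0.01324963]), 'grip_force': 0.0, 'grip_width': 85.41748176255797}
```

View pics/scene0.png

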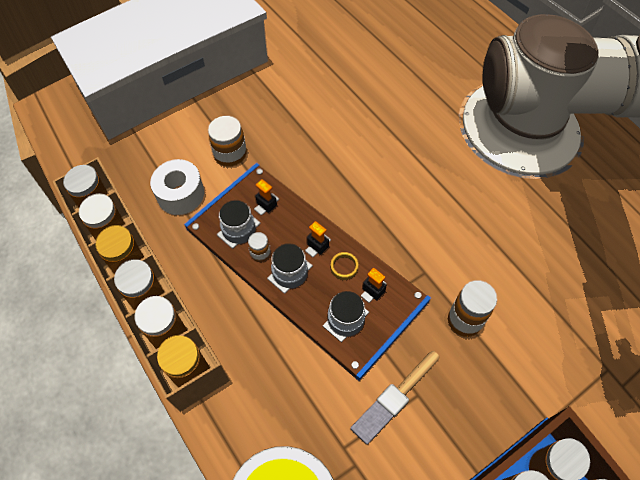

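View pics/top0.png

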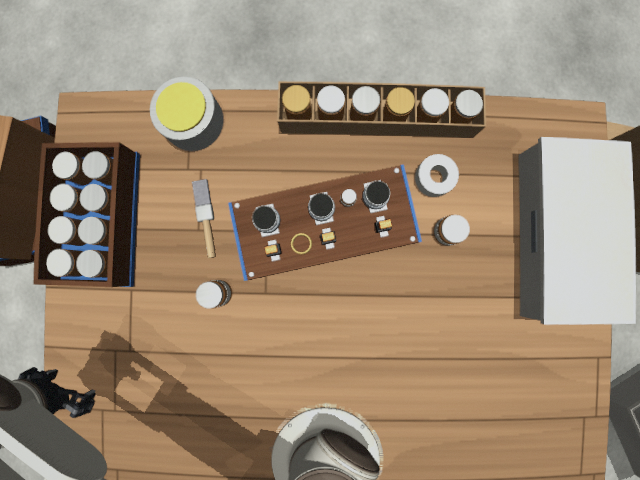

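The scene view shows three black pads at (235,212), (288,260) and (347,307), with orange tags at (264,187), (317,230) and (376,277). In the top view the pads are at (265,218), (320,206) and (377,194), left to right, and the tags at (271,250), (328,237) and (384,225). The sample jar stands between the middle and right pads, and the band between the left and middle tags.

```bash
cat >h.py <<'E'
import numpy as np,cv2
def ray(c,p):
    u=(np.array(p,float)-c["mtx"][:2,2])/c["mtx"][0,0]
    s=cv2.undistortPoints(np.array([[p]],float),c["mtx"],np.array([c["k1"],0,0,0,0.]))[0,0]
    R=cv2.Rodrigues(np.array(c["rvec"]))[0]; o=-R.T@np.array(c["tvec"]).ravel()
    return o,R.T@np.array([s[0],s[1],1])
def onz(c,p,z):
    o,d=ray(c,p); return o+d*(z-o[2])/d[2]
def blob(m,near,r,mn=15):
    n,l,s,ce=cv2.connectedComponentsWithStats(m.astype(np.uint8))
    k=[i for i in range(1,n) if s[i,4]>=mn and np.hypot(*(ce[i]-near))<r]
    i=max(k,key=lambda i:s[i,4]); return ce[i],s[i]
E
python3 - <<'E'
import pickle,numpy as np,cv2
from h import *
d=pickle.load(open("d.pkl","rb"))
P={"top":[(265,218),(320,206),(377,194)],"scene":[(347,307),(288,260),(235,212)]}
T={"top":[(271,250),(328,237),(384,225)],"scene":[(376,276),(317,230),(264,187)]}
W={}
for n in P:
    f=d[n]["frame"]; hsv=cv2.cvtColor(f,cv2.COLOR_BGR2HSV)
    W[n]=[]
    for p in P[n]:
        m=np.zeros(f.shape[:2],np.uint8); y,x=p[1],p[0]; m[y-14:y+15,x-16:x+17]=1
        c,s=blob((f.max(2)<50)&(m>0),p,10); w=onz(d[n],c,82); W[n].append(w); print(n,"pad",c.round(1),s,w.round(1))
    for p in T[n]:
        c,s=blob((hsv[...,1]>170)&(hsv[...,2]>180)&(hsv[...,0]>8)&(hsv[...,0]<28),p,10,8); w=onz(d[n],c,86); W[n].append(w); print(n,"tag",c.round(1),s,w.round(1))
M=np.array([[35,138],[35,0],[35,-138],[-42,138],[-42,0],[-42,-138]],float)
for n in list(W)+["avg"]:
    A=np.array(W[n])[:,:2] if n!="avg" else (np.array(W["top"])+np.array(W["scene"]))[:,:2]/2
    a=A-A.mean(0);b=M-M.mean(0); th=np.arctan2((b[:,0]*a[:,1]-b[:,1]*a[:,0]).sum(),(a*b).sum())
    R=np.array([[np.cos(th),-np.sin(th)],[np.sin(th),np.cos(th)]]); t=A.mean(0)-R@M.mean(0)
    print(n,"th",th,"t",t.round(1),"res",(A-(M@R.T+t)).round(1).tolist())
    print((M@R.T+t).round(1).tolist())
t=d["top"]; sub=t["frame"][150:290,220:430]; cv2.imwrite("pics/crop.png",cv2.resize(sub,None,fx=3.8,fy=3.8,interpolation=cv2.INTER_CUBIC))
E
```

```text
top pad [263.6 218.2] [254 207  22  22 195] [598.1 154.6  82. ]
top pad [319.7 205.2] [311 195  21  21 190] [631.1  22.6  82. ]
top pad [377.3 193.2] [368 182  20  22 203] [ 662.3 -113.4   82. ]Traceback (most recent call last):
  File "<stdin>", line 14, in <module>
  File "h.py", line 12, in blob
    i=max(k,key=lambda i:s[i,4]); return ce[i],s[i]
ValueError: max() iterable argument is empty
```

```bash
cat > m.py <<'E'
import pickle,numpy as np,cv2
from h import *
d=pickle.load(open("d.pkl","rb"))
P={"top":[(265,218),(320,206),(377,194)],"scene":[(347,307),(288,260),(235,212)]}
T={"top":[(271,250),(328,237),(384,225)],"scene":[(376,276),(317,230),(264,187)]}
W={}
for n in P:
    f=d[n]["frame"]; hsv=cv2.cvtColor(f,cv2.COLOR_BGR2HSV)
    W[n]=[]
    for p in P[n]:
        m=np.zeros(f.shape[:2],np.uint8); y,x=p[1],p[0]; m[y-14:y+15,x-16:x+17]=1
        c,s=blob((f.max(2)<50)&(m>0),p,10); w=onz(d[n],c,82); W[n].append(w); print(n,"pad",c.round(1),s,w.round(1))
    for p in T[n]:
        c,s=blob((hsv[...,1]>(130 if n=="scene" else 60))&(hsv[...,2]>(215 if n=="scene" else 170))&(hsv[...,0]>5)&(hsv[...,0]<32),p,10,8); w=onz(d[n],c,86); W[n].append(w); print(n,"tag",c.round(1),s,w.round(1))
M=np.array([[35,138],[35,0],[35,-138],[-42,138],[-42,0],[-42,-138]],float)
for n in list(W)+["avg"]:
    A=np.array(W[n])[:,:2] if n!="avg" else (np.array(W["top"])+np.array(W["scene"]))[:,:2]/2
    a=A-A.mean(0);b=M-M.mean(0); th=np.arctan2((b[:,0]*a[:,1]-b[:,1]*a[:,0]).sum(),(a*b).sum())
    R=np.array([[np.cos(th),-np.sin(th)],[np.sin(th),np.cos(th)]]); t=A.mean(0)-R@M.mean(0)
    print(n,"th",th,"t",t.round(1),"res",(A-(M@R.T+t)).round(1).tolist())
    print((M@R.T+t).round(1).tolist())
E
python3 - <<'E'
import pickle,cv2,numpy as np
d=pickle.load(open("d.pkl","rb"));t=d["top"]["frame"]
a=cv2.resize(t[150:290,220:430],None,fx=3.8,fy=3.8,interpolation=cv2.INTER_NEAREST); cv2.imwrite("pics/crop.png",a)
h=cv2.cvtColor(t,cv2.COLOR_BGR2HSV)
for y in range(230,245,2): print([h[y,x].tolist() for x in range(320,338,2)])
E
python3 m.py
```

```text
[[11, 129, 125], [10, 9, 180], [90, 2, 219], [90, 4, 217], [100, 3, 219], [11, 20, 182], [12, 132, 118], [11, 130, 116], [11, 132, 114]]
[[11, 132, 131], [12, 29, 148], [90, 2, 218], [100, 5, 163], [8, 39, 156], [18, 125, 198], [23, 109, 202], [9, 104, 66], [11, 129, 117]]
[[8, 67, 88], [19, 130, 189], [21, 121, 204], [21, 119, 213], [22, 112, 212], [24, 98, 213], [25, 91, 214], [11, 107, 105], [11, 133, 119]]
[[5, 74, 45], [17, 150, 182], [26, 90, 213], [23, 108, 212], [25, 89, 215], [27, 79, 214], [28, 73, 214], [23, 86, 131], [12, 128, 112]]
[[11, 133, 65], [11, 161, 108], [30, 68, 214], [24, 96, 213], [24, 95, 214], [24, 102, 213], [24, 106, 212], [15, 140, 135], [12, 129, 113]]
[[11, 139, 77], [10, 19, 40], [20, 119, 212], [16, 141, 199], [20, 133, 128], [13, 153, 122], [8, 60, 51], [30, 3, 87], [10, 109, 101]]
[[12, 131, 123], [0, 4, 70], [0, 0, 77], [90, 3, 80], [30, 4, 58], [0, 0, 43], [75, 7, 75], [12, 125, 51], [11, 132, 122]]
[[11, 135, 121], [3, 60, 47], [11, 85, 42], [90, 3, 195], [90, 2, 207], [90, 2, 216], [90, 2, 218], [11, 85, 135], [12, 129, 119]]
top pad [263.6 218
[... 742 characters left out ...]
 12 102] [ 590.7 -129.6   86. ]
top th 0.2377049681505913 t [597.7  12.5] res [[-1.1, -0.3], [-0.5, 1.8], [-1.9, -0.1], [1.3, -0.6], [1.3, -0.2], [0.8, -0.6]]
[[599.2, 154.9], [631.7, 20.8], [664.2, -113.3], [524.4, 136.8], [556.9, 2.6], [589.3, -131.5]]
scene th 0.23538543091433986 t [599.7  15.1] res [[-0.0, 0.5], [0.1, 0.8], [0.2, 0.2], [0.5, -0.1], [-0.5, -0.7], [-0.3, -0.7]]
[[601.5, 157.4], [633.7, 23.2], [665.9, -111.0], [526.7, 139.5], [558.8, 5.3], [591.0, -128.9]]
avg th 0.23654204676511906 t [598.7  13.8] res [[-0.5, 0.1], [-0.2, 1.3], [-0.8, 0.1], [0.9, -0.4], [0.4, -0.5], [0.3, -0.6]]
[[600.4, 156.2], [632.7, 22.0], [665.0, -112.2], [525.5, 138.1], [557.8, 4.0], [590.2, -130.2]]
```

View pics/crop.png

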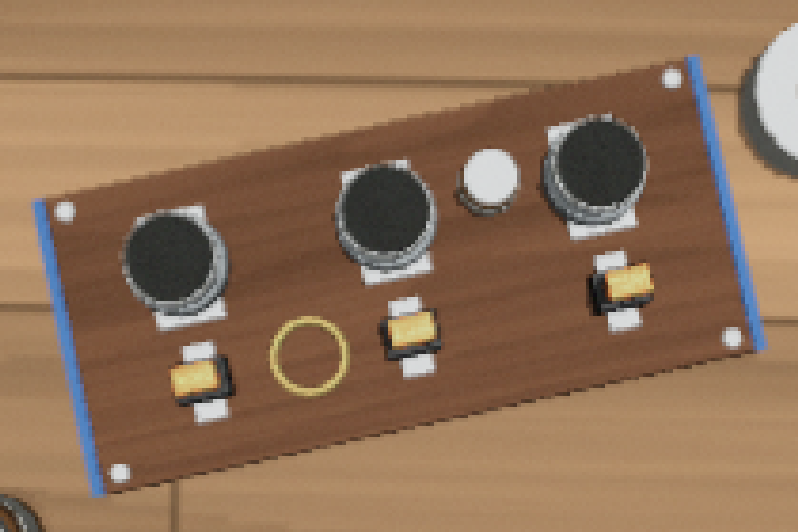

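The fit residuals are at most about 1.3 mm, so I'll use the averaged rack pose. First I'll shut the fingers, align with the rack and travel high.

```bash
cat > go.py <<'E'
import sys,numpy as np
from bench import *
from scipy.spatial.transform import Rotation as Ro
s=sense(); q=s["orientation"]; R=Ro.from_quat([q[1],q[2],q[3],q[0]])
yt=R.as_matrix()[:,1]; ang=np.arctan2(yt[1],yt[0])
des=np.pi/2+0.2365
print("t",round(s["t"],2),"tcp",s["tcp_pos"].round(1),"F",s["contact_force"].round(2),"spin",round((ang-des)/1.5,4),"z",R.as_matrix()[:,2].round(3))
if len(sys.argv)>1:
    print("shift",(R.inv().apply(np.array(eval(sys.argv[1]),float)-s["tcp_pos"])/250).round(4))
E
python3 -m creep '[[0,[-0.3,-0.1,0],-0.1],[0,[-0.6,-0.2,0],-0.2],[0,[-0.97,-0.38,0],-0.433],[0,[-0.97,-0.38,0],-0.433],[0,[-0.97,-0.38,0],-0.433],[0,[-0.97,-0.38,0],-0.433],[0,[-0.97,-0.38,0],-0.433],[0,[-0.97,-0.38,0],-0.433],[0,[-0.97,-0.38,0],-0.433],[0,[-0.97,-0.38,0],-0.433]]'
python3 go.py '[600.4,156.2,130]'
```

```text
t: 1.1
tcp_pos: [414.3, 342.7, 231.2]
orientation: [-0.0, -0.118, 0.993, 0.0]
contact_force: [-0.3, 0.5, -1.0]
grip_width: -0.2
grip_force: 0.0
t 1.1 tcp [414.3 342.7 231.2] F [-0.27  0.48 -1.03] spin 0.0003 z [-0. -0. -1.]
shift [-0.5485 -0.8999  0.4046]
```

```bash
python3 -m creep '[[0,[-0.18,-0.3,0],0],[0,[-0.36,-0.6,0],0],[0,[-0.549,-0.9,0],0],[0,[-0.549,-0.9,0],0],[0,[-0.549,-0.9,0],0],[0,[-0.549,-0.9,0.1],0],[0,[-0.549,-0.9,0.25],0],[0,[-0.549,-0.9,0.405],0],[0,[-0.549,-0.9,0.405],0],[0,[-0.549,-0.9,0.405],0],[0,[-0.549,-0.9,0.405],0],[0,[-0.549,-0.9,0.405],0]]'
python3 go.py '[600.4,156.2,86]'
```

```text
t: 2.3
tcp_pos: [601.8, 155.7, 132.3]
orientation: [0.001, -0.118, 0.993, -0.0]
contact_force: [-0.9, 0.4, 0.5]
grip_width: -0.1
grip_force: 0.0
t 2.3 tcp [601.8 155.7 132.3] F [-0.86  0.35  0.48] spin -0.0002 z [ 0.003  0.    -1.   ]
shift [0.0054 0.0034 0.1851]
```

```bash
python3 - <<'E'
from bench import *
import cv2
a=[get_image(n)["frame"] for n in("scene","top")]
cv2.imwrite("pics/a1.png",cv2.resize(cv2.hconcat([a[0][140:400,160:460],a[1][110:370,180:480]]),None,fx=1.33,fy=1.33))
print(sense()["contact_force"])
E
```

```text
[ 0.60172623 -0.2034688   0.11880443]
```

View pics/a1.png

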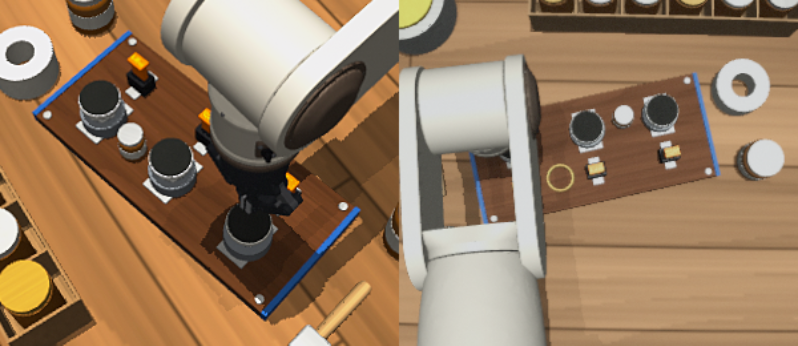

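The scene view shows the shut fingertips over the left pad at crop (245,205), with the tag clear. Now pressing the left pad.

```bash
python3 -m creep '[[0,[0,0,0.06],0],[0,[0,0,0.12],0],[0,[0,0,0.16],0],[0,[0,0,0.18],0],[0,[0,0,0.18],0],[0,[0,0,0.18],0]]'; python3 go.py '[600.4,156.2,72]'
```

```text
t: 3.0
tcp_pos: [601.2, 155.2, 85.2]
orientation: [0.0, -0.118, 0.993, -0.0]
contact_force: [0.5, -0.2, -0.5]
grip_width: -0.1
grip_force: 0.0
t 3.0 tcp [601.2 155.2  85.2] F [ 0.54 -0.16 -0.48] spin -0.0006 z [ 0. -0. -1.]
shift [0.0021 0.0046 0.0528]
```

```bash
python3 -m creep '[[0,[0,0,0.013],0],[0,[0,0,0.026],0],[0,[0,0,0.04],0],[0,[0,0,0.053],0],[0,[0,0,0.053],0],[0,[0,0,0.053],0],[0,[0,0,0.053],0],[0,[0,0,0.053],0]]'; python3 -m creep '[[0,[0,0,0],0],[0,[0,0,0],0]]';python3 -m creep '[[0,[0,0,0],0],[0,[0,0,0],0]]' ; python3 go.py '[600.4,156.2,72]'
```

```text
t: 3.8
tcp_pos: [601.1, 155.2, 72.0]
orientation: [0.0, -0.118, 0.993, -0.0]
contact_force: [2.1, 0.6, 3.5]
grip_width: 0.3
grip_force: 1.8
t: 4.0
tcp_pos: [601.1, 155.2, 71.9]
orientation: [0.0, -0.118, 0.993, -0.0]
contact_force: [3.0, 0.8, 3.5]
grip_width: -0.2
grip_force: 1.8
t: 4.2
tcp_pos: [601.1, 155.2, 71.8]
orientation: [0.0, -0.118, 0.993, -0.0]
contact_force: [3.0, 0.7, 4.5]
grip_width: -0.1
grip_force: 1.8
t 4.2 tcp [601.1 155.2  71.8] F [2.96 0.66 4.5 ] spin -0.0005 z [ 0. -0. -1.]
shift [ 0.0017  0.0045 -0.0007]
```

The left pad reads about 4 N at 10 mm, so it is probably the soft one. Going on to the middle pad.

```bash
python3 -m creep '[[0,[0,0,-0.06],0],[0,[0,0,-0.15],0],[0,[0,-0.15,-0.15],0],[0,[0,-0.3,-0.15],0],[0,[0,-0.45,-0.15],0],[0,[0,-0.55,-0.15],0],[0,[0,-0.55,-0.15],0],[0,[0,-0.55,-0.15],0],[0,[0,-0.55,-0.15],0],[0,[0,-0.55,-0.15],0]]'; python3 go.py '[632.7,22.0,86]'
```

```text
t: 5.2
tcp_pos: [632.9, 22.5, 109.5]
orientation: [-0.0, -0.118, 0.993, 0.0]
contact_force: [0.3, 0.2, -0.7]
grip_width: -0.1
grip_force: 0.0
t 5.2 tcp [632.9  22.5 109.5] F [ 0.27  0.17 -0.69] spin 0.0002 z [-0.  0. -1.]
shift [ 0.0012 -0.0017  0.0941]
```

```bash
python3 -m creep '[[0,[0,0,0.05],0],[0,[0,0,0.094],0],[0,[0,0,0.11],0],[0,[0,0,0.125],0],[0,[0,0,0.138],0],[0,[0,0,0.15],0],[0,[0,0,0.15],0],[0,[0,0,0.15],0],[0,[0,0,0.15],0],[0,[0,0,0.15],0]]'; python3 -m creep '[[0,[0,0,0],0],[0,[0,0,0],0]]';python3 -m creep '[[0,[0,0,0],0],[0,[0,0,0],0]]'
python3 -m creep '[[0,[0,0,-0.06],0],[0,[0,0,-0.15],0],[0,[0,-0.15,-0.15],0],[0,[0,-0.3,-0.15],0],[0,[0,-0.45,-0.15],0],[0,[0,-0.552,-0.15],0],[0,[0,-0.552,-0.15],0],[0,[0,-0.552,-0.15],0],[0,[0,-0.552,-0.15],0],[0,[0,-0.552,-0.15],0]]'; python3 go.py '[665,-112.2,86]'
```

```text
t: 6.2
tcp_pos: [633.0, 21.6, 72.2]
orientation: [-0.0, -0.118, 0.993, 0.0]
contact_force: [-5.3, 2.1, 7.3]
grip_width: -0.3
grip_force: 3.5
t: 6.4
tcp_pos: [633.0, 21.6, 72.2]
orientation: [-0.0, -0.118, 0.993, 0.0]
contact_force: [-5.9, 1.7, 7.4]
grip_width: -0.1
grip_force: 3.5
t: 6.6
tcp_pos: [633.0, 21.7, 72.2]
orientation: [-0.0, -0.118, 0.993, 0.0]
contact_force: [-6.2, 2.4, 7.6]
grip_width: -0.0
grip_force: 3.5
t: 7.6
tcp_pos: [665.4, -111.7, 109.7]
orientation: [0.0, -0.118, 0.993, -0.0]
contact_force: [0.3, 0.5, -1.0]
grip_width: 0.1
grip_force: 0.0
t 7.6 tcp [ 665.4 -111.7  109.7] F [ 0.33  0.46 -1.01] spin 0.0002 z [ 0. -0. -1.]
shift [ 0.0019 -0.0017  0.0947]
```

The middle pad reads about 7.4 N. Next is the right pad.

```bash
python3 -m creep '[[0,[0,0,0.05],0],[0,[0,0,0.094],0],[0,[0,0,0.11],0],[0,[0,0,0.125],0],[0,[0,0,0.138],0],[0,[0,0,0.15],0],[0,[0,0,0.15],0],[0,[0,0,0.15],0],[0,[0,0,0.15],0],[0,[0,0,0.15],0]]'; python3 -m creep '[[0,[0,0,0],0],[0,[0,0,0],0]]';python3 -m creep '[[0,[0,0,0],0],[0,[0,0,0],0]]'
python3 -m creep '[[0,[0,0,-0.06],0],[0,[0,0,-0.15],0],[0,[0,0,-0.2],0],[0,[0,0.2,-0.2],0],[0,[0,0.4,-0.2],0],[0,[0,0.6,-0.2],0],[0,[0,0.8,-0.2],0],[0,[0,0.95,-0.2],0],[0,[0,0.95,-0.2],0],[0,[0,0.95,-0.2],0],[0,[0,0.95,-0.2],0]]'; python3 go.py '[525.5,138.1,100]'
```

```text
t: 8.6
tcp_pos: [665.2, -112.5, 72.4]
orientation: [-0.0, -0.118, 0.993, 0.0]
contact_force: [-5.6, 3.4, 9.0]
grip_width: 0.1
grip_force: 4.3
t: 8.8
tcp_pos: [665.2, -112.5, 72.4]
orientation: [-0.0, -0.118, 0.993, 0.0]
contact_force: [-6.1, 2.9, 9.0]
grip_width: 0.2
grip_force: 4.3
t: 9.0
tcp_pos: [665.2, -112.4, 72.4]
orientation: [-0.0, -0.118, 0.993, 0.0]
contact_force: [-5.9, 2.9, 8.3]
grip_width: 0.2
grip_force: 4.3
t: 10.1
tcp_pos: [610.2, 117.4, 122.0]
orientation: [0.0, -0.117, 0.993, -0.0]
contact_force: [0.8, 0.1, -0.2]
grip_width: 0.0
grip_force: 0.0
t 10.1 tcp [610.2 117.4 122. ] F [ 0.76  0.14 -0.19] spin -0.0009 z [ 0. -0. -1.]
shift [0.3104 0.1594 0.0879]
```

The pads read left about 4 N, middle 7.4 N and right 9 N, so the left one is soft. Moving over the left tag.

```bash
python3 -m creep '[[0,[0.15,0.08,0],0],[0,[0.31,0.159,0],0],[0,[0.31,0.159,0],0],[0,[0.31,0.159,0],0],[0,[0.31,0.159,0.05],0],[0,[0.31,0.159,0.088],0],[0,[0.31,0.159,0.088],0],[0,[0.31,0.159,0.088],0]]'; python3 go.py '[525.5,138.1,66]'
python3 - <<'E'
from bench import *
import cv2
a=[get_image(n)["frame"] for n in("scene","top")]
cv2.imwrite("pics/a2.png",cv2.resize(cv2.hconcat([a[0][140:400,250:550],a[1][110:370,180:480]]),None,fx=1.33,fy=1.33))
E
```

```text
t: 10.9
tcp_pos: [525.4, 138.5, 99.1]
orientation: [-0.001, -0.117, 0.993, -0.0]
contact_force: [0.2, -0.1, 0.2]
grip_width: -0.2
grip_force: 0.0
t 10.9 tcp [525.4 138.5  99.1] F [ 0.21 -0.09  0.17] spin -0.0008 z [-0.001 -0.    -1.   ]
shift [-1.000e-04 -1.800e-03  1.324e-01]
```

View pics/a2.png

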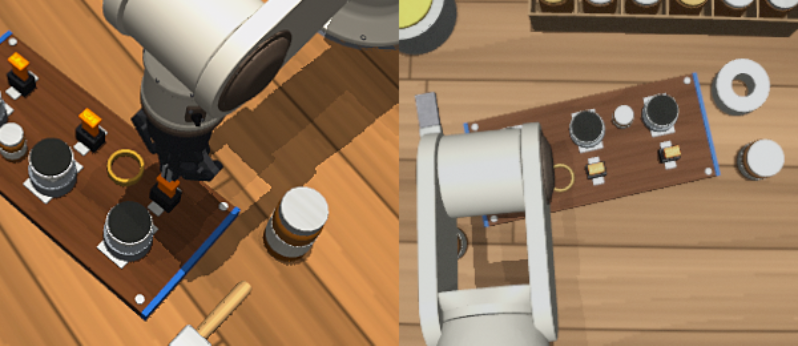

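The fingertips are right over the left tag, at scene crop (170,180), and clear of the band and jar. Pressing now.

```bash
python3 -m creep '[[0,[0,0,0.03],0],[0,[0,0,0.05],0],[0,[0,0,0.065],0],[0,[0,0,0.08],0],[0,[0,0,0.095],0],[0,[0,0,0.11],0],[0,[0,0,0.12],0],[0,[0,0,0.128],0],[0,[0,0,0.132],0],[0,[0,0,0.132],0],[0,[0,0,0.132],0],[0,[0,0,0.132],0]]'; python3 go.py '[525.5,138.1,65]'
```

```text
t: 12.2
tcp_pos: [525.4, 138.8, 66.8]
orientation: [0.0, -0.118, 0.993, -0.0]
contact_force: [-0.0, -0.6, 0.7]
grip_width: 0.1
grip_force: 0.0
t 12.2 tcp [525.4 138.8  66.8] F [-0.02 -0.6   0.7 ] spin -0.0005 z [ 0. -0. -1.]
shift [ 0.0002 -0.0028  0.0074]
```

```bash
python3 -m creep '[[0,[0,0,0.004],0],[0,[0,0,0.006],0],[0,[0,0,0.006],0],[0,[0,0,0.006],0]]'; python3 -m creep '[[0,[0,0,0.004],0],[0,[0,0,0.004],0],[0,[0,0,0.004],0]]'
```

```text
t: 12.6
tcp_pos: [525.5, 138.8, 65.9]
orientation: [0.0, -0.118, 0.993, -0.0]
contact_force: [-2.7, -0.7, 8.7]
grip_width: 0.0
grip_force: 4.5
t: 12.9
tcp_pos: [525.5, 138.8, 65.6]
orientation: [0.0, -0.118, 0.993, -0.0]
contact_force: [-7.7, -1.7, 19.7]
grip_width: 0.1
grip_force: 10.1
```

The force rises firmly at z = 65.7 mm, so the tag is on its stop. Retreating and checking.

```bash
python3 -m creep '[[0,[0,0,-0.1],0],[0,[0,0,-0.3],0],[0,[0,0,-0.5],0],[0,[0.2,0,-0.6],0],[0,[0.4,0,-0.6],0],[0,[0.6,0,-0.6],0],[0,[0.7,0,-0.6],0],[0,[0.7,0,-0.6],0],[0,[0.7,0,-0.6],0],[0,[0.7,0,-0.6],0]]'
python3 - <<'E'
from bench import *
import cv2
a=[get_image(n)["frame"] for n in("scene","top")]
cv2.imwrite("pics/a3.png",cv2.resize(cv2.hconcat([a[0][140:400,200:500],a[1][110:370,180:480]]),None,fx=1.33,fy=1.33))
E
```

```text
t: 13.9
tcp_pos: [355.8, 98.0, 214.3]
orientation: [0.0, -0.118, 0.993, -0.0]
contact_force: [0.1, 0.0, -0.3]
grip_width: -0.2
grip_force: 0.0
```

View pics/a3.png

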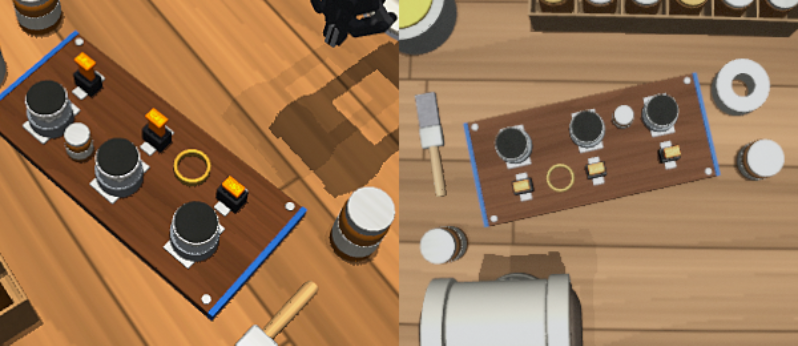

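The left tag at scene crop (232,190) sits low on its block, and the middle (156,122) and right (85,65) tags are still up. All three pads are back up, the bystanders have not moved, and the arm is clear.

```bash
python3 -c "
from bench import *
print(finish_job())"
```

```text
the job is handed in; nothing more can be done
None
```

The job is handed in: the left pad was softest (about 4 N at 10 mm, against 7.4 N middle and 9 N right), and I pushed its tag down to its stop, with the other tags still up and nothing else moved; `finish_job()` gave no verdict.

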